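# Slide a bearing ring round the bench clutter and bed it in its nest

## Robot

A 6-joint arm with a two-finger parallel gripper is mounted at the origin on the work surface. World frame = base frame: x ahead of the robot, y to its left, z up, the work surface at z = 0. Lengths are in m, angles in degrees, forces in N, time in s.
With the tool pointing down it reaches from about 0.375 to 0.975 m from the base axis. Payload 3.8 kg.
Tool frame: the origin (TCP) lies at the very end of the fingers, on their centre line; the grasp point (between the pads) lies 19 mm behind it; z points along the fingers, y is the line along which they close (so a half turn about z gives the same grasp; the last joint's range is limited). The gripper opens to 88 mm and grips with 3 to 60 N. Pads are 18 mm wide; open, the fingers measure 123 mm over their backs; the gripper's body (75 mm by 187 mm) begins 45 mm behind the grasp point.
Start: joints at [68.073, 15.12, 91.902, -0, 72.978, -2.114], TCP at [0.229, 0.635, 0.239] pointing down, gripper open.
Joint ranges: [-150.88, 150.88], [-54.13, 125.18], [17.81, 147.31], [-75.09, 255.09], [0, 152.58], [-146.25, 146.25]. Speed limits (degrees/s): [147.25, 147.25, 180, 180, 180, 180].

## Interface

Orientations are given as a 3x3 rotation matrix whose columns are the frame's x, y, z axes.
In Python, from bench import status, eyes, ctrl gives the robot as it stands. The module is installed in compiled form; this text tells all that it offers.
- The arm moves only by the tool servo_tool, never from a script. Its argument "increments" is a list of rows, each a list of 3 entries, a list of its own where there are three numbers: the shift along the tool's x, y, z in cm, then the turn, a rotation vector about the tool's x, y, z in rad, then the opening, from 0 (shut) to 1 (fully open). In form: [[[tx, ty, tz], [wx, wy, wz], claw], ...]. A call has 1 to 20 rows; each row shifts and turns the commanded pose from where the row before left it, along the tool's axes as they then stand; what a row does not reach is not made up. A row lasts 1/8 s, in which the tool goes at most 62.5 mm and 10.7 degrees, less where a joint would pass 70% of its speed; a pose out of reach is approached as far as the arm can. A call is refused whole if a number of a shift passes 6.25 or a number of a turn 0.188, either way. A call with a gripper value outside its range is refused whole. The fingers move at their own pace and stop on an object; "force" is the grip in N (left out, the last holds). Time passes only in rows, so rows that do not move let the fingers close. It gives the time, the measured TCP pose, the force, the opening and the grip force at its end, in the units of the state.
- status.state(): the state, without advancing time (a new reading comes with each control period).
- eyes.snapshot(name): name is "scene" or "top" or "wrist"; returns a dict with "pixels" (400x640x3 uint8, blue, green, red), "fovy" (degrees; the focal length in pixels is half the picture's height over the tangent of half this angle, whatever the lens; pixels are square), "cx", "cy" (the principal point, pixels), "rvec" (rotation vector, rad) and "tvec" (3), from world to camera coordinates, as OpenCV has them. Camera axes: x right, y down, z forward; pixel columns grow to the right and rows downward; lengths in m; the calibration is good to about 2 mm. A picture is of the moment at which its call begins. There is no depth.
- ctrl.finish_job(): hands the job in; it is judged then, once.
The state is a dict: "time_s": time; "joint_pos": joint angles; "joint_vel": joint speeds; "effort": joint torques, N m; "position": TCP position; "orientation": TCP orientation; "wrist_force": force on the tool from outside, world axes, zero at the start; "wrist_torque": the same for the moment, N m; "gripper_width": opening from 0.0 (shut) to 1.0 (fully open); "grasp_force": force on a finger pad.
Only numpy, scipy, OpenCV 4.12 (cv2) and the standard library are available. Lean on these libraries where they do the work, as an engineer would, in place of code of your own. Each camera call takes 0.05 s, during which the arm holds its last target. There are 200 camera calls.

## Task

Put the shut fingers into the bore of the aluminium ring and push it, flat on the bench and never gripped or lifted, around the yellow parts bin and the green machine vise into the blue V-shaped nest, without ring or hand touching bin or vise and leaving the two steel brackets and the brass weight alone. Push gently all the way (never with more than 24 newtons); once the ring rests against both faces of the V, bed it there with a steady push of about 12 newtons into the V for one second. Then take the hand away, leaving the ring seated and still touching the V.

Things in the scene. Friction and masses are not known exactly. Their poses are not given: they have to be found in the camera images.
- ring: Loose round aluminium bearing ring with six dark dots on top, outer diameter 84 mm, open bore of 52 mm diameter through its whole height of 30 mm; 0.3 to 0.6 kg. Lies flat on the bench, top face 30 mm above it. Origin: centre of its underside; z up. Sliding it takes about 1 to 5 N.
- nest: Nest: rigid blue V head (two 90 degree walls 30 mm high, inner faces 75 mm) clamped on a fixed dark base; no floor. V apex towards nest -y, mouth to +y, symmetric about x = 0: ring goes in along -y. Origin on the bench, fixed to the base: seated ring's origin if the head is fully forward. The head is clamped 0 to 24 mm further back (-y), not measured: feel for it. Wall ends x +-53, 6 mm behind.
- bin: Yellow open parts bin filled with steel pins, fixed to the bench, 220 mm along its x, 90 mm along its y, 60 mm high. Origin: centre of its underside. Its long side runs roughly away from the robot.
- vise: Green low machine vise fixed to the bench, 60 mm high, footprint 200 mm along its x, 70 mm along its y (a solid green body, with a steel screw and cross handle on its -x end, nearest the robot). Origin: centre of the underside of this footprint.
- bracket1: Loose flat steel seat bracket, cross shaped, 85 x 70 mm, 18 mm high at its round boss, origin at the centre of its underside; to be left alone.
- bracket2: A second bracket like bracket1; to be left alone.
- weight: Loose brass gauge weight with a knob, 44 mm diameter, 58 mm high, origin at the centre of its underside; to be left alone.
There are look-alikes about, which are no part of the job. What is shaped like the vise but orange is not meant. There is more than one size of the bin; the job needs the larger.

How it is judged:
By the outcome, as a careful person would: the job done as asked, in the order asked, and still so for the second after the job is handed in, with the robot touching nothing.
It also fails if it takes over 72 s, if anything falls off the work surface, if the arm or the gripper's body presses on something with over 40 N, if the wrist force passes 120 N, or if a joint passes its speed limit or range.

## Working session

There is one attempt and no reset: what is moved stays moved. The work goes in short steps, Python scripts to look and compute and a tool call to move; the robot and the scene stay as the last step left them, time stands still between calls to the robot, and variables do not carry over. Pictures are saved under pics/ and viewed, at most 10 in all, crops included, and the job is handed in when it is done.

Besides the shell and the picture viewer there is one more tool, called after "Request:" in YAML: its name, and indented under it one key for each argument. servo_tool: Moves the arm, as the interface text tells. Its arguments: {"type":"object","properties":{"increments":{"type":"array"},"force":{"type":"number"}},"required":["increments"]}

```bash
mkdir -p pics; cat > h.py <<'E'
import numpy as np, cv2, pickle
def K(s):
    f=200/np.tan(np.radians(s["fovy"])/2); return np.array([[f,0,s["cx"]],[0,f,s["cy"]],[0,0,1]])
def w(s,u,v,z=0):
    R=cv2.Rodrigues(np.array(s["rvec"],float))[0]; t=np.array(s["tvec"],float).ravel()
    d=R.T@np.linalg.solve(K(s),[u,v,1]); c=-R.T@t
    return (c+d*(z-c[2])/d[2])
def px(s,p):
    return cv2.projectPoints(np.array(p,float).reshape(-1,3),np.array(s["rvec"],float),np.array(s["tvec"],float),K(s),None)[0].reshape(-1,2)
E
python3 - <<'E'
from h import *
from bench import status,eyes
for n in("top","scene"):
    s=eyes.snapshot(n); pickle.dump(s,open(n+".pkl","wb")); cv2.imwrite(f"pics/{n}.png",s["pixels"]); print(n,s["fovy"],s["cx"],s["cy"],s["rvec"],s["tvec"])
st=status.state(); print(st["time_s"],st["position"],st["orientation"],st["wrist_force"])
E
```

```text
top 54.105296083318066 325.5436091158133 192.37833011712854 [ 2.1229248  -2.11255092  0.18028401] [0.05498774 0.56685423 1.1400942 ]
scene 56.888232148140155 324.75338100526176 202.396970347809 [ 2.16550347  0.92541776 -0.39199095] [-0.41775943 -0.20818783  1.31739139]
0.1 [0.22857186 0.63444815 0.23750086] [[-9.40802089e-01  3.38955523e-01 -7.63562082e-04]
 [ 3.38956373e-01  9.40800213e-01 -1.88059068e-03]
 [ 8.09227736e-05 -2.02807787e-03 -9.99997940e-01]] [ 0.3712375  -1.11223387  0.28000875]
```

View pics/top.png

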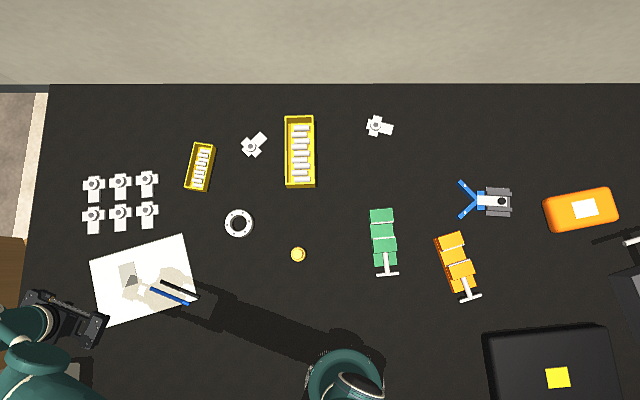

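View pics/scene.png

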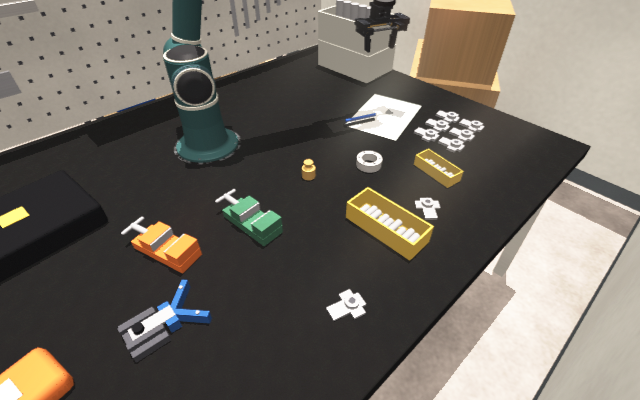

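Top picture:
- **Ring:** the only one, at (239,223).
- **Bins:** the large yellow one at (300,151) is the job's bin. The small look-alike is at (200,167).
- **Vises:** green at (383,240) is meant. The orange look-alike is at (456,265).
- **Nest:** blue V at (470,200), mouth to the left (+y).
- **Brackets:** (254,145) and (379,126). The six in the array at lower left are look-alikes.
- **Weight:** (298,254).

Now I'll measure these and check them in a close crop.

```bash
python3 - <<'E'
from h import *
s=pickle.load(open("top.pkl","rb")); im=s["pixels"]; hsv=cv2.cvtColor(im,cv2.COLOR_BGR2HSV)
def seg(lo,hi,box):
    m=cv2.inRange(hsv,np.array(lo),np.array(hi)); k=np.zeros_like(m); x0,y0,x1,y1=box; k[y0:y1,x0:x1]=m[y0:y1,x0:x1]; return k
def rep(n,m,z):
    p=np.argwhere(m>0)[:,::-1].astype(np.float32); r=cv2.minAreaRect(p); b=cv2.boxPoints(r)
    print(n,len(p),"rect c",np.round(w(s,*r[0],z)[:2],4),"corners",[list(np.round(w(s,*q,z)[:2],3)) for q in b])
rep("bin",seg((20,120,60),(35,255,255),(275,105,325,195)),.06)
rep("vise",seg((65,80,40),(90,255,255),(360,200,405,280)),.05)
rep("weight",seg((15,100,60),(35,255,255),(285,240,312,268)),.03)
rep("nest",seg((100,120,60),(125,255,255),(450,170,490,230)),.03)
m=seg((0,0,120),(180,70,255),(218,203,262,245)); (c,r)=cv2.minEnclosingCircle(np.argwhere(m>0)[:,::-1].astype(np.float32)); print("ring",c,r,w(s,*c,.03))
for n,b in(("br1",(238,125,272,162)),("br2",(360,110,398,142))): rep(n,seg((0,0,120),(180,70,255),b),.01)
A=cv2.resize(im[165:240,440:520],None,fx=7,fy=7,interpolation=cv2.INTER_CUBIC)[:, :400]
B=cv2.resize(im[195:250,210:267],None,fx=7,fy=7,interpolation=cv2.INTER_CUBIC)
C=np.zeros((525,800,3),np.uint8); C[:,:400]=A; C[:B.shape[0],400:400+B.shape[1]]=B; cv2.imwrite("pics/crop.png",C)
E
```

```text
bin 1357 rect c [0.6943 0.1406] corners [[np.float64(0.813), np.float64(0.194)], [np.float64(0.815), np.float64(0.097)], [np.float64(0.58), np.float64(0.089)], [np.float64(0.578), np.float64(0.183)]]
vise 1206 rect c [ 0.433  -0.1138] corners [[np.float64(0.515), np.float64(-0.068)], [np.float64(0.524), np.float64(-0.144)], [np.float64(0.353), np.float64(-0.159)], [np.float64(0.344), np.float64(-0.084)]]
weight 148 rect c [0.3827 0.1402] corners [[np.float64(0.405), np.float64(0.162)], [np.float64(0.405), np.float64(0.119)], [np.float64(0.361), np.float64(0.119)], [np.float64(0.36), np.float64(0.161)]]
nest 408 rect c [ 0.5517 -0.3854] corners [[np.float64(0.615), np.float64(-0.344)], [np.float64(0.615), np.float64(-0.434)], [np.float64(0.49), np.float64(-0.426)], [np.float64(0.49), np.float64(-0.338)]]
ring (237.91175842285156, 222.77450561523438) 13.931997299194336 [0.47493811 0.32671844 0.03      ]
br1 382 rect c [0.735  0.2914] corners [[np.float64(0.728), np.float64(0.345)], [np.float64(0.791), np.float64(0.287)], [np.float64(0.742), np.float64(0.238)], [np.float64(0.68), np.float64(0.296)]]
br2 370 rect c [ 0.7938 -0.1155] corners [[np.float64(0.77), np.float64(-0.066)], [np.float64(0.84), np.float64(-0.083)], [np.float64(0.818), np.float64(-0.166)], [np.float64(0.749), np.float64(-0.147)]]
```

View pics/crop.png

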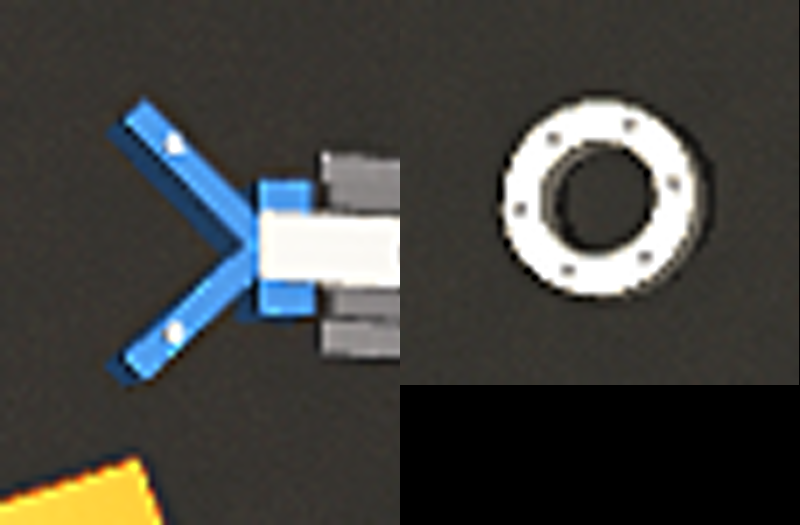

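The crop confirms the choice. On the left is the blue V, with inner wall ends at about crop (122,120) and (122,355) and the apex near (245,243). On the right is the six-dot ring, round and clear. I'll go above the ring with the fingers shut and the tool's y turned to world x.

Request:
servo_tool:
  increments:
    - [[-3.36, -2.06, 1.18], [0, 0, 0], 0]
    - [[-3.36, -2.06, 1.18], [0, 0, 0], 0]
    - [[-3.36, -2.06, 1.18], [0, 0, 0], 0]
    - [[-3.36, -2.06, 1.18], [0, 0, 0], 0]
    - [[-3.36, -2.06, 1.18], [0, 0, 0], 0]
    - [[-3.36, -2.06, 1.18], [0, 0, 0], 0]
    - [[-3.36, -2.06, 1.18], [0, 0, 0], 0]
    - [[-3.36, -2.06, 1.18], [0, 0, 0], 0]
    - [[-3.36, -2.06, 1.18], [0, 0, 0], 0]
    - [[-3.36, -2.06, 1.18], [0, 0, 0], 0]
    - [[0, 0, 0], [0, 0, 0.175], 0]
    - [[0, 0, 0], [0, 0, 0.175], 0]
    - [[0, 0, 0], [0, 0, 0.175], 0]
    - [[0, 0, 0], [0, 0, 0.175], 0]
    - [[0, 0, 0], [0, 0, 0.175], 0]
    - [[0, 0, 0], [0, 0, 0.175], 0]
    - [[0, 0, 0], [0, 0, 0.175], 0]
    - [[0, 0, 0], [0, 0, 0], 0]
    - [[0, 0, 0], [0, 0, 0], 0]

```text
time_s: 2.48
position: [0.4749, 0.3272, 0.1205]
orientation: [[-0.003, 1.0, -0.0], [1.0, 0.003, -0.0], [-0.0, -0.0, -1.0]]
wrist_force: [0.4, -0.1, -0.2]
gripper_width: 0.004
grasp_force: 0.0
```

```bash
python3 - <<'E'
from h import *
from bench import status,eyes
t=pickle.load(open("top.pkl","rb"))
P={n:w(t,440+(a+.5)/7-.5,165+(b+.5)/7-.5,.03)[:2] for n,a,b in(("e1",122,120),("e2",122,355),("apex",245,243))}
for n in P: print(n,P[n].round(4))
m=(P["e1"]+P["e2"])/2; d=P["apex"]-m; print("mid",m,"axis",d/np.hypot(*d), np.hypot(*d), "perp", P["e1"]-P["e2"])
s=eyes.snapshot("wrist"); pickle.dump(s,open("wr.pkl","wb")); cv2.imwrite("pics/wrist1.png",s["pixels"])
st=status.state(); print(st["time_s"],st["position"],st["orientation"],st["wrist_force"],st["gripper_width"]); print(px(s,[[.475,.327,.03],list(st["position"][:2])+[.03]]))
E
```

```text
e1 [ 0.606  -0.3501]
e2 [ 0.501  -0.3443]
apex [ 0.5509 -0.4008]
mid [ 0.5535231  -0.34716467] axis [-0.04965986 -0.99876619] 0.053741063155924446 perp [ 0.104971   -0.00578875]
2.525 [0.474907   0.32726707 0.1204852 ] [[-2.34445131e-03  9.99997187e-01 -3.60451963e-04]
 [ 9.99997222e-01  2.34436266e-03 -2.46162460e-04]
 [-2.45316738e-04 -3.61028077e-04 -9.99999905e-01]] [-0.27076302 -0.64029062 -0.12064867] 0.0018004199314552534
[[322.74982528 201.26588654]
 [322.64482778 200.97183585]]
```

View pics/wrist1.png

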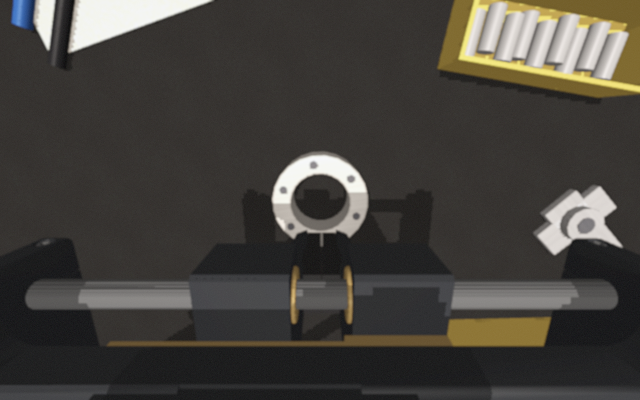

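The wrist view shows the ring centred under the fingers, near (321,199) against a predicted (323,201), so my ring position is good. Next I descend and take up contact.

Request:
servo_tool:
  increments:
    - [[0, 0, 2.0], [0, 0, 0], 0]
    - [[0, 0, 2.0], [0, 0, 0], 0]
    - [[0, 0, 2.0], [0, 0, 0], 0]
    - [[0, 0, 2.0], [0, 0, 0], 0]
    - [[0, 0, 1.6], [0, 0, 0], 0]
    - [[0, 0, 1.0], [0, 0, 0], 0]
    - [[0, 0, 0.4], [0, 0, 0], 0]
    - [[-0.3, 0, 0], [0, 0, 0], 0]
    - [[-0.3, 0, 0], [0, 0, 0], 0]
    - [[-0.2, 0, 0], [0, 0, 0], 0]
    - [[-0.2, 0, 0], [0, 0, 0], 0]
    - [[-0.2, 0, 0], [0, 0, 0], 0]
    - [[-0.2, 0, 0], [0, 0, 0], 0]
    - [[-0.2, 0, 0], [0, 0, 0], 0]
    - [[-0.2, 0, 0], [0, 0, 0], 0]
    - [[-0.2, 0, 0], [0, 0, 0], 0]

```text
time_s: 4.53
position: [0.4753, 0.3075, 0.0109]
orientation: [[-0.0, 1.0, 0.0], [1.0, 0.0, 0.0], [0.0, 0.0, -1.0]]
wrist_force: [-0.5, 2.7, 2.0]
gripper_width: 0.004
grasp_force: 1.4
```

Request:
servo_tool:
  increments:
    - [[-0.3, 0, 0], [0, 0, 0], 0]
    - [[-0.4, 0.02, 0], [0, 0, 0], 0]
    - [[-0.5, 0.03, 0], [0, 0, 0], 0]
    - [[-0.5, 0.03, 0], [0, 0, 0], 0]
    - [[-0.5, 0.03, 0], [0, 0, 0], 0]
    - [[-0.5, 0.03, 0], [0, 0, 0], 0]
    - [[-0.5, 0.03, 0], [0, 0, 0], 0]
    - [[-0.5, 0.03, 0], [0, 0, 0], 0]
    - [[-0.5, 0.03, 0], [0, 0, 0], 0]
    - [[-0.5, 0.03, 0], [0, 0, 0], 0]
    - [[-0.5, 0.03, 0], [0, 0, 0], 0]
    - [[-0.5, 0.03, 0], [0, 0, 0], 0]
    - [[-0.5, 0.03, 0], [0, 0, 0], 0]
    - [[-0.5, 0.03, 0], [0, 0, 0], 0]
    - [[-0.5, 0.03, 0], [0, 0, 0], 0]
    - [[-0.5, 0.03, 0], [0, 0, 0], 0]
    - [[-0.5, 0.03, 0], [0, 0, 0], 0]
    - [[-0.5, 0.03, 0], [0, 0, 0], 0]
    - [[-0.5, 0.03, 0], [0, 0, 0], 0]
    - [[-0.5, 0.03, 0], [0, 0, 0], 0]

```text
time_s: 7.02
position: [0.4807, 0.21, 0.0107]
orientation: [[0.0, 1.0, -0.0], [1.0, -0.0, -0.0], [-0.0, -0.0, -1.0]]
wrist_force: [-0.4, 4.0, 2.7]
gripper_width: 0.005
grasp_force: 2.0
```

Request:
servo_tool:
  increments:
    - [[-0.5, 0.04, 0], [0, 0, 0], 0]
    - [[-0.6, 0.04, 0], [0, 0, 0], 0]
    - [[-0.6, 0.04, 0], [0, 0, 0], 0]
    - [[-0.6, 0.04, 0], [0, 0, 0], 0]
    - [[-0.6, 0.04, 0], [0, 0, 0], 0]
    - [[-0.6, 0.04, 0], [0, 0, 0], 0]
    - [[-0.6, 0.04, 0], [0, 0, 0], 0]
    - [[-0.6, 0.04, 0], [0, 0, 0], 0]
    - [[-0.6, 0.04, 0], [0, 0, 0], 0]
    - [[-0.6, 0.04, 0], [0, 0, 0], 0]
    - [[-0.6, 0.04, 0], [0, 0, 0], 0]
    - [[-0.6, 0.04, 0], [0, 0, 0], 0]
    - [[-0.6, 0.04, 0], [0, 0, 0], 0]
    - [[-0.6, 0.04, 0], [0, 0, 0], 0]
    - [[-0.6, 0.04, 0], [0, 0, 0], 0]
    - [[-0.6, 0.04, 0], [0, 0, 0], 0]
    - [[-0.6, 0.04, 0], [0, 0, 0], 0]
    - [[-0.6, 0.04, 0], [0, 0, 0], 0]
    - [[-0.6, 0.04, 0], [0, 0, 0], 0]
    - [[-0.6, 0.04, 0], [0, 0, 0], 0]

```text
time_s: 9.52
position: [0.4886, 0.0909, 0.0107]
orientation: [[-0.0, 1.0, -0.0], [1.0, 0.0, -0.0], [-0.0, -0.0, -1.0]]
wrist_force: [0.2, 4.6, 2.5]
gripper_width: 0.004
grasp_force: 2.1
```

Request:
servo_tool:
  increments:
    - [[-0.6, 0.04, 0], [0, 0, 0], 0]
    - [[-0.6, 0.04, 0], [0, 0, 0], 0]
    - [[-0.6, 0.04, 0], [0, 0, 0], 0]
    - [[-0.6, 0.04, 0], [0, 0, 0], 0]
    - [[-0.6, 0.05, 0], [0, 0, 0], 0]
    - [[-0.5, 0.1, 0], [0, 0, 0], 0]
    - [[-0.5, 0.2, 0], [0, 0, 0], 0]
    - [[-0.4, 0.3, 0], [0, 0, 0], 0]
    - [[-0.4, 0.4, 0], [0, 0, 0], 0]
    - [[-0.35, 0.4, 0], [0, 0, 0], 0]
    - [[-0.35, 0.4, 0], [0, 0, 0], 0]
    - [[-0.35, 0.4, 0], [0, 0, 0], 0]
    - [[-0.35, 0.4, 0], [0, 0, 0], 0]
    - [[-0.35, 0.4, 0], [0, 0, 0], 0]
    - [[-0.35, 0.4, 0], [0, 0, 0], 0]
    - [[-0.35, 0.4, 0], [0, 0, 0], 0]
    - [[-0.35, 0.4, 0], [0, 0, 0], 0]
    - [[-0.35, 0.4, 0], [0, 0, 0], 0]
    - [[-0.35, 0.4, 0], [0, 0, 0], 0]
    - [[-0.35, 0.4, 0], [0, 0, 0], 0]

```text
time_s: 12.02
position: [0.545, 0.0046, 0.0106]
orientation: [[-0.0, 1.0, -0.0], [1.0, 0.0, -0.0], [-0.0, -0.0, -1.0]]
wrist_force: [-1.8, 1.6, 0.8]
gripper_width: 0.006
grasp_force: 1.1
```

```bash
python3 - <<'E'
from h import *
from bench import status,eyes
s=eyes.snapshot("top"); st=status.state(); print(st["position"],st["wrist_force"])
cv2.imwrite("pics/top2.png",cv2.resize(s["pixels"][90:290,230:500],None,fx=2.9,fy=2.9))
E
```

```text
[0.54576338 0.00417154 0.01083099] [-0.23262417  0.98464091 -0.22119396]
```

View pics/top2.png

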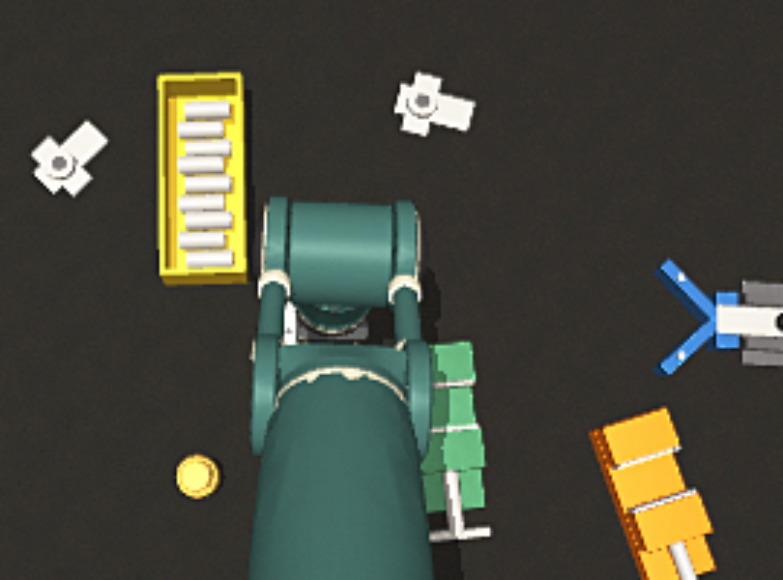

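The crop shows the arm between bin and vise, with the ring just visible at (290,320), clear of the bin corner (245,283) and the vise (430,345). I'll go on.

Request:
servo_tool:
  increments:
    - [[-0.35, 0.4, 0], [0, 0, 0], 0]
    - [[-0.35, 0.4, 0], [0, 0, 0], 0]
    - [[-0.35, 0.4, 0], [0, 0, 0], 0]
    - [[-0.35, 0.4, 0], [0, 0, 0], 0]
    - [[-0.35, 0.4, 0], [0, 0, 0], 0]
    - [[-0.35, 0.4, 0], [0, 0, 0], 0]
    - [[-0.35, 0.4, 0], [0, 0, 0], 0]
    - [[-0.35, 0.4, 0], [0, 0, 0], 0]
    - [[-0.35, 0.4, 0], [0, 0, 0], 0]
    - [[-0.35, 0.4, 0], [0, 0, 0], 0]
    - [[-0.35, 0.4, 0], [0, 0, 0], 0]
    - [[-0.35, 0.4, 0], [0, 0, 0], 0]
    - [[-0.35, 0.4, 0], [0, 0, 0], 0]
    - [[-0.35, 0.4, 0], [0, 0, 0], 0]
    - [[-0.35, 0.4, 0], [0, 0, 0], 0]
    - [[-0.4, 0.4, 0], [0, 0, 0], 0]
    - [[-0.4, 0.3, 0], [0, 0, 0], 0]
    - [[-0.5, 0.2, 0], [0, 0, 0], 0]
    - [[-0.5, 0.1, 0], [0, 0, 0], 0]
    - [[-0.5, 0, 0], [0, 0, 0], 0]

```text
time_s: 14.58
position: [0.6151, -0.071, 0.0108]
orientation: [[0.0, 1.0, 0.001], [1.0, -0.0, -0.0], [-0.0, 0.001, -1.0]]
wrist_force: [-0.2, 2.1, -1.1]
gripper_width: 0.005
grasp_force: 0.8
```

Request:
servo_tool:
  increments:
    - [[-0.6, 0, 0], [0, 0, 0], 0]
    - [[-0.6, 0, 0], [0, 0, 0], 0]
    - [[-0.6, 0, 0], [0, 0, 0], 0]
    - [[-0.6, 0, 0], [0, 0, 0], 0]
    - [[-0.6, 0, 0], [0, 0, 0], 0]
    - [[-0.6, 0, 0], [0, 0, 0], 0]
    - [[-0.6, 0, 0], [0, 0, 0], 0]
    - [[-0.6, 0, 0], [0, 0, 0], 0]
    - [[-0.6, 0, 0], [0, 0, 0], 0]
    - [[-0.6, 0, 0], [0, 0, 0], 0]
    - [[-0.6, 0, 0], [0, 0, 0], 0]
    - [[-0.6, 0, 0], [0, 0, 0], 0]
    - [[-0.6, 0, 0], [0, 0, 0], 0]
    - [[-0.6, 0, 0], [0, 0, 0], 0]
    - [[-0.6, 0, 0], [0, 0, 0], 0]
    - [[-0.6, 0, 0], [0, 0, 0], 0]
    - [[-0.6, 0, 0], [0, 0, 0], 0]
    - [[-0.6, 0, 0], [0, 0, 0], 0]
    - [[-0.5, -0.1, 0], [0, 0, 0], 0]
    - [[-0.5, -0.2, 0], [0, 0, 0], 0]

```text
time_s: 17.08
position: [0.612, -0.1891, 0.0108]
orientation: [[-0.0, 1.0, 0.001], [1.0, 0.0, -0.0], [-0.0, 0.001, -1.0]]
wrist_force: [1.8, 1.7, -1.3]
gripper_width: 0.0
grasp_force: 1.2
```

Request:
servo_tool:
  increments:
    - [[-0.5, -0.3, 0], [0, 0, 0], 0]
    - [[-0.5, -0.36, 0], [0, 0, 0], 0]
    - [[-0.5, -0.36, 0], [0, 0, 0], 0]
    - [[-0.5, -0.36, 0], [0, 0, 0], 0]
    - [[-0.5, -0.36, 0], [0, 0, 0], 0]
    - [[-0.5, -0.36, 0], [0, 0, 0], 0]
    - [[-0.5, -0.36, 0], [0, 0, 0], 0]
    - [[-0.5, -0.36, 0], [0, 0, 0], 0]
    - [[-0.5, -0.36, 0], [0, 0, 0], 0]
    - [[-0.5, -0.36, 0], [0, 0, 0], 0]
    - [[-0.5, -0.36, 0], [0, 0, 0], 0]
    - [[-0.5, -0.36, 0], [0, 0, 0], 0]
    - [[-0.5, -0.36, 0], [0, 0, 0], 0]
    - [[-0.5, -0.36, 0], [0, 0, 0], 0]
    - [[-0.4, -0.15, 0], [0, 0, 0], 0]
    - [[-0.4, -0.05, 0], [0, 0, 0], 0]
    - [[-0.4, -0.02, 0], [0, 0, 0], 0]
    - [[-0.4, -0.02, 0], [0, 0, 0], 0]
    - [[-0.4, -0.02, 0], [0, 0, 0], 0]
    - [[0, 0, 0], [0, 0, 0], 0]

```text
time_s: 19.58
position: [0.5593, -0.2793, 0.0106]
orientation: [[0.0, 1.0, -0.0], [1.0, -0.0, -0.001], [-0.001, -0.0, -1.0]]
wrist_force: [0.3, 1.1, 0.5]
gripper_width: 0.007
grasp_force: 0.5
```

```bash
python3 - <<'E'
from h import *
from bench import status,eyes
st=status.state(); print(st["position"],st["wrist_force"])
a=eyes.snapshot("top")["pixels"]; b=eyes.snapshot("scene")["pixels"]
C=np.zeros((400,800,3),np.uint8); C[:,:400]=cv2.resize(a[150:250,410:510],(400,400)); C[:,400:]=cv2.resize(b[220:370,90:240],(400,400)); cv2.imwrite("pics/n1.png",C)
E
```

```text
[ 0.55930286 -0.27925177  0.01062927] [0.25548188 1.12614717 0.49617937]
```

View pics/n1.png

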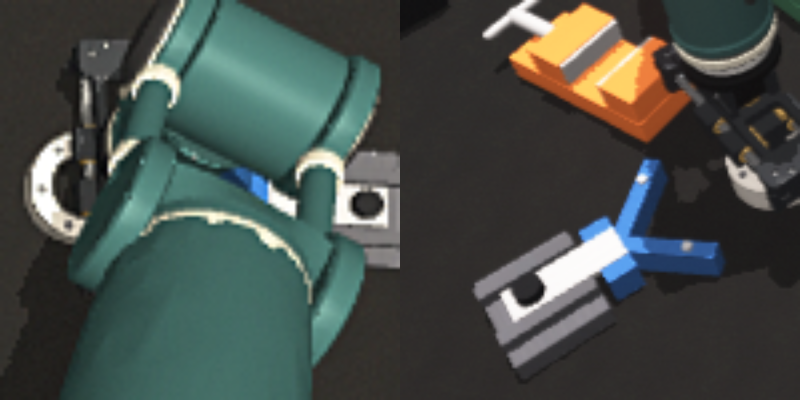

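The ring (left pane at (55,190)) trails the fingers in front of the V mouth, and everything is clear. I'll approach, then creep.

Request:
servo_tool:
  increments:
    - [[-0.3, -0.02, 0], [0, 0, 0], 0]
    - [[-0.4, -0.02, 0], [0, 0, 0], 0]
    - [[-0.4, -0.02, 0], [0, 0, 0], 0]
    - [[-0.4, -0.02, 0], [0, 0, 0], 0]
    - [[-0.4, -0.02, 0], [0, 0, 0], 0]
    - [[-0.4, -0.02, 0], [0, 0, 0], 0]
    - [[-0.4, -0.02, 0], [0, 0, 0], 0]
    - [[-0.4, -0.02, 0], [0, 0, 0], 0]
    - [[-0.4, -0.02, 0], [0, 0, 0], 0]
    - [[-0.4, -0.02, 0], [0, 0, 0], 0]
    - [[-0.4, -0.02, 0], [0, 0, 0], 0]
    - [[-0.4, -0.02, 0], [0, 0, 0], 0]
    - [[-0.4, -0.02, 0], [0, 0, 0], 0]
    - [[-0.3, -0.02, 0], [0, 0, 0], 0]
    - [[-0.2, -0.01, 0], [0, 0, 0], 0]
    - [[-0.1, 0, 0], [0, 0, 0], 0]
    - [[-0.1, 0, 0], [0, 0, 0], 0]

```text
time_s: 21.8
position: [0.5565, -0.3366, 0.0107]
orientation: [[-0.0, 1.0, -0.0], [1.0, 0.0, 0.0], [0.0, -0.0, -1.0]]
wrist_force: [-0.2, 2.7, 0.1]
gripper_width: 0.006
grasp_force: 1.2
```

Request:
servo_tool:
  increments:
    - [[-0.1, 0, 0], [0, 0, 0], 0]
    - [[-0.1, 0, 0], [0, 0, 0], 0]
    - [[-0.1, 0, 0], [0, 0, 0], 0]
    - [[-0.1, 0, 0], [0, 0, 0], 0]
    - [[-0.1, 0, 0], [0, 0, 0], 0]
    - [[-0.1, 0, 0], [0, 0, 0], 0]

```text
time_s: 22.55
position: [0.5565, -0.3427, 0.0107]
orientation: [[-0.0, 1.0, 0.0], [1.0, 0.0, -0.0], [-0.0, 0.0, -1.0]]
wrist_force: [0.8, 2.5, 0.0]
gripper_width: 0.006
grasp_force: 1.1
```

Request:
servo_tool:
  increments:
    - [[-0.1, -0.01, 0], [0, 0, 0], 0]
    - [[-0.1, -0.01, 0], [0, 0, 0], 0]
    - [[-0.1, 0, 0], [0, 0, 0], 0]
    - [[-0.1, 0, 0], [0, 0, 0], 0]
    - [[-0.1, 0, 0], [0, 0, 0], 0]

```text
time_s: 23.18
position: [0.5563, -0.3477, 0.0107]
orientation: [[-0.0, 1.0, -0.0], [1.0, 0.0, -0.0], [-0.0, -0.0, -1.0]]
wrist_force: [0.4, 1.7, 0.2]
gripper_width: 0.007
grasp_force: 1.1
```

Request:
servo_tool:
  increments:
    - [[-0.1, 0, 0], [0, 0, 0], 0]
    - [[-0.1, 0, 0], [0, 0, 0], 0]

```text
time_s: 23.42
position: [0.5562, -0.3494, 0.0106]
orientation: [[0.0, 1.0, -0.0], [1.0, -0.0, 0.001], [0.001, -0.0, -1.0]]
wrist_force: [0.7, 4.6, -1.1]
gripper_width: 0.005
grasp_force: 1.9
```

Request:
servo_tool:
  increments:
    - [[-0.1, 0, 0], [0, 0, 0], 0]
    - [[-0.1, 0, 0], [0, 0, 0], 0]

```text
time_s: 23.68
position: [0.5559, -0.3504, 0.0105]
orientation: [[0.0, 1.0, -0.001], [1.0, -0.0, 0.002], [0.002, -0.001, -1.0]]
wrist_force: [-0.7, 7.1, 2.4]
gripper_width: 0.004
grasp_force: 3.1
```

Request:
servo_tool:
  increments:
    - [[-0.1, 0, 0], [0, 0, 0], 0]
    - [[0, 0, 0], [0, 0, 0], 0]

```text
time_s: 23.92
position: [0.5557, -0.3514, 0.0105]
orientation: [[-0.0, 1.0, -0.002], [1.0, 0.0, 0.002], [0.002, -0.002, -1.0]]
wrist_force: [-1.1, 6.6, 2.1]
gripper_width: 0.001
grasp_force: 2.9
```

Request:
servo_tool:
  increments:
    - [[-0.1, 0, 0], [0, 0, 0], 0]
    - [[0, 0, 0], [0, 0, 0], 0]

```text
time_s: 24.18
position: [0.5556, -0.3519, 0.0105]
orientation: [[-0.0, 1.0, -0.002], [1.0, 0.0, 0.003], [0.003, -0.002, -1.0]]
wrist_force: [-1.6, 7.5, 2.7]
gripper_width: 0.003
grasp_force: 3.5
```

Request:
servo_tool:
  increments:
    - [[-0.1, -0.05, 0], [0, 0, 0], 0]
    - [[0, 0, 0], [0, 0, 0], 0]

```text
time_s: 24.42
position: [0.5548, -0.3525, 0.0103]
orientation: [[-0.0, 1.0, -0.003], [1.0, 0.0, 0.004], [0.004, -0.003, -1.0]]
wrist_force: [-1.3, 7.8, 2.2]
gripper_width: 0.004
grasp_force: 3.7
```

Request:
servo_tool:
  increments:
    - [[-0.1, -0.05, 0], [0, 0, 0], 0]
    - [[0, 0, 0], [0, 0, 0], 0]

```text
time_s: 24.68
position: [0.5541, -0.3532, 0.0101]
orientation: [[-0.0, 1.0, -0.003], [1.0, 0.0, 0.004], [0.004, -0.003, -1.0]]
wrist_force: [-1.3, 9.3, 2.1]
gripper_width: 0.004
grasp_force: 4.0
```

```bash
python3 - <<'E'
from h import *
from bench import status,eyes
b=eyes.snapshot("scene"); print(status.state()["wrist_force"])
a=eyes.snapshot("top")["pixels"]
C=np.zeros((560,800,3),np.uint8); C[:,:560]=cv2.resize(b["pixels"][260:340,140:220],(560,560),interpolation=cv2.INTER_CUBIC); C[:240,560:]=cv2.resize(a[160:240,430:510],(240,240)); cv2.imwrite("pics/n2.png",C)
E
```

```text
[-1.39974116  8.96022613  3.59986423]
```

View pics/n2.png

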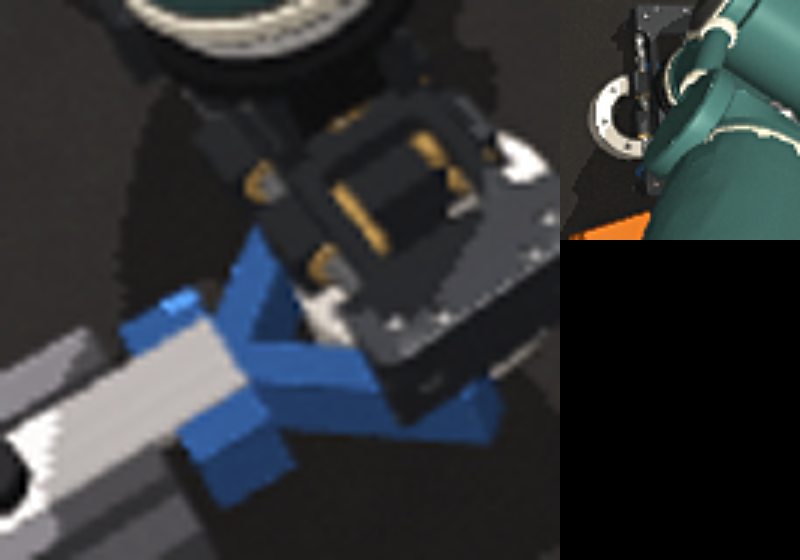

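Request:
servo_tool:
  increments:
    - [[-0.1, -0.1, 0], [0, 0, 0], 0]
    - [[0, 0, 0], [0, 0, 0], 0]

```text
time_s: 25.02
position: [0.5531, -0.354, 0.0099]
orientation: [[-0.0, 1.0, -0.003], [1.0, 0.0, 0.004], [0.004, -0.003, -1.0]]
wrist_force: [-1.9, 9.7, 2.2]
gripper_width: 0.006
grasp_force: 4.4
```

Request:
servo_tool:
  increments:
    - [[-0.05, -0.1, 0], [0, 0, 0], 0]
    - [[0, 0, 0], [0, 0, 0], 0]

```text
time_s: 25.28
position: [0.5525, -0.3546, 0.01]
orientation: [[-0.0, 1.0, -0.002], [1.0, 0.0, 0.004], [0.004, -0.002, -1.0]]
wrist_force: [-0.2, 9.0, 1.7]
gripper_width: 0.004
grasp_force: 4.3
```

Request:
servo_tool:
  increments:
    - [[-0.05, -0.1, 0], [0, 0, 0], 0]
    - [[0, 0, 0], [0, 0, 0], 0]

```text
time_s: 25.52
position: [0.552, -0.355, 0.01]
orientation: [[0.0, 1.0, -0.001], [1.0, -0.0, 0.004], [0.004, -0.001, -1.0]]
wrist_force: [1.3, 10.2, 0.9]
gripper_width: 0.004
grasp_force: 5.4
```

Request:
servo_tool:
  increments:
    - [[-0.05, -0.1, 0], [0, 0, 0], 0]
    - [[0, 0, 0], [0, 0, 0], 0]

```text
time_s: 25.78
position: [0.5519, -0.3551, 0.01]
orientation: [[0.0, 1.0, 0.0], [1.0, -0.0, 0.004], [0.004, 0.0, -1.0]]
wrist_force: [4.3, 11.2, -0.2]
gripper_width: 0.003
grasp_force: 6.5
```

Request:
servo_tool:
  increments:
    - [[-0.02, 0.1, 0], [0, 0, 0], 0]
    - [[0, 0, 0], [0, 0, 0], 0]
    - [[0, 0, 0], [0, 0, 0], 0]

```text
time_s: 26.15
position: [0.5519, -0.3551, 0.01]
orientation: [[0.0, 1.0, -0.002], [1.0, -0.0, 0.005], [0.005, -0.002, -1.0]]
wrist_force: [1.8, 11.2, 1.3]
gripper_width: 0.004
grasp_force: 6.7
```

Request:
servo_tool:
  increments:
    - [[-0.03, 0.04, 0], [0, 0, 0], 0]
    - [[0, 0, 0], [0, 0, 0], 0]
    - [[0, 0, 0], [0, 0, 0], 0]

```text
time_s: 26.52
position: [0.552, -0.3551, 0.01]
orientation: [[0.0, 1.0, -0.003], [1.0, -0.0, 0.006], [0.006, -0.003, -1.0]]
wrist_force: [0.4, 11.9, 3.3]
gripper_width: 0.004
grasp_force: 7.0
```

Seated: the position holds still at 11.9 N into the V. I'll hold it steadily for 1.4 s.

Request:
servo_tool:
  increments:
    - [[0, 0, 0], [0, 0, 0], 0]
    - [[0, 0, 0], [0, 0, 0], 0]
    - [[0, 0, 0], [0, 0, 0], 0]
    - [[0, 0, 0], [0, 0, 0], 0]
    - [[0, 0, 0], [0, 0, 0], 0]
    - [[0, 0, 0], [0, 0, 0], 0]
    - [[0, 0, 0], [0, 0, 0], 0]
    - [[0, 0, 0], [0, 0, 0], 0]
    - [[0, 0, 0], [0, 0, 0], 0]
    - [[0, 0, 0], [0, 0, 0], 0]
    - [[0, 0, 0], [0, 0, 0], 0]

```text
time_s: 27.9
position: [0.552, -0.3551, 0.01]
orientation: [[0.0, 1.0, -0.003], [1.0, -0.0, 0.006], [0.006, -0.003, -1.0]]
wrist_force: [0.4, 12.2, 2.1]
gripper_width: 0.004
grasp_force: 7.0
```

Request:
servo_tool:
  increments:
    - [[0.1, 0, 0], [0, 0, 0], 0]
    - [[0.1, 0, 0], [0, 0, 0], 0]
    - [[0.1, 0, 0], [0, 0, 0], 0]
    - [[0.1, 0, 0], [0, 0, 0], 0]
    - [[0.1, 0, 0], [0, 0, 0], 0]
    - [[0.2, 0, 0], [0, 0, 0], 0]
    - [[0.2, 0, 0], [0, 0, 0], 0]
    - [[0.2, 0, 0], [0, 0, 0], 0]
    - [[0.2, 0, 0], [0, 0, 0], 0]
    - [[0, 0, 0], [0, 0, 0], 0]

```text
time_s: 29.15
position: [0.5528, -0.3455, 0.0108]
orientation: [[-0.0, 1.0, 0.0], [1.0, 0.0, -0.0], [-0.0, 0.0, -1.0]]
wrist_force: [0.4, 0.3, -0.6]
gripper_width: 0.008
grasp_force: 0.0
```

Free of contact and about centred in the bore. I'll lift out and clear the view.

Request:
servo_tool:
  increments:
    - [[0, 0, -0.5], [0, 0, 0], 0]
    - [[0, 0, -1.0], [0, 0, 0], 0]
    - [[0, 0, -2.0], [0, 0, 0], 0]
    - [[0, 0, -3.0], [0, 0, 0], 0]
    - [[0, 0, -3.0], [0, 0, 0], 0]
    - [[0, 0, -3.0], [0, 0, 0], 0]
    - [[0, 0, -3.0], [0, 0, 0], 0]
    - [[3, 0, -1.0], [0, 0, 0], 0]
    - [[4, 0, 0], [0, 0, 0], 0]
    - [[4, 0, 0], [0, 0, 0], 0]
    - [[4, 0, 0], [0, 0, 0], 0]
    - [[4, 0, 0], [0, 0, 0], 0]
    - [[4, 0, 0], [0, 0, 0], 0]
    - [[0, 0, 0], [0, 0, 0], 0]
    - [[0, 0, 0], [0, 0, 0], 0]

```text
time_s: 31.02
position: [0.5531, -0.116, 0.177]
orientation: [[-0.001, 1.0, 0.002], [1.0, 0.001, -0.001], [-0.001, 0.002, -1.0]]
wrist_force: [-0.3, 0.1, -0.0]
gripper_width: 0.003
grasp_force: 0.0
```

```bash
python3 - <<'E'
from h import *
from bench import status,eyes
s=eyes.snapshot("top"); print(status.state()["position"],status.state()["wrist_force"])
b=eyes.snapshot("scene")
C=np.zeros((500,800,3),np.uint8); C[:,:500]=cv2.resize(s["pixels"][165:235,430:500],(500,500),interpolation=cv2.INTER_CUBIC); C[:300,500:]=cv2.resize(b["pixels"][260:340,140:220],(300,300)); cv2.imwrite("pics/n3.png",C)
E
```

```text
[ 0.55305766 -0.11644696  0.17670809] [ 0.0171364  -0.8198579  -0.09150691]
```

View pics/n3.png

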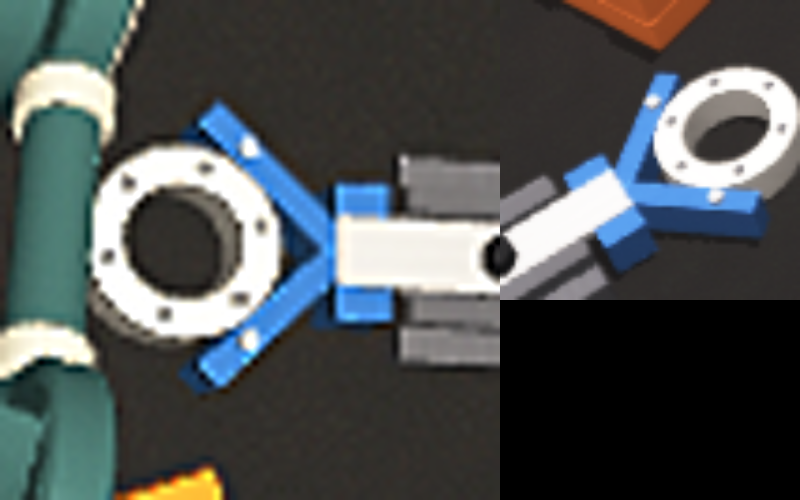

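The ring (185,240) lies in the V touching both faces, near the wall ends at (215,110) and (210,375). The hand is clear, so I'm handing in.

```bash
python3 -c "
from bench import ctrl; print(ctrl.finish_job())"
```

```text
the job is handed in; nothing more can be done
None
```

I pushed the ring around the bin and vise into the V, bedded it at about 12 N for over a second, and took the hand away. The last pictures show it seated against both faces, and I handed the job in at about 31 s; no verdict came back.

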